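# Stow two tools in the sliding bench tray and lock it one hole along

### The arm

A 7-joint arm with a two-finger parallel gripper is mounted at the origin on the work surface. World frame = base frame: x ahead of the robot, y to its left, z up, the work surface at z = 0. Lengths are in m, angles in rad, forces in N, time in s.
With the tool pointing down it reaches from about 0.425 to 0.95 m from the base axis. Payload 4.7 kg.
Tool frame: the origin (TCP) lies on the centre line of the jaws, within the pads' length; the fingertips stand 19 mm ahead of it and the grasp point (between the pads) is the TCP; z points along the fingers, x is the direction in which the jaws open and shut, and the axes are right-handed (so a half turn about z gives the same grasp; the last joint's range is limited). The gripper opens to 85 mm and grips with 20 to 120 N. Pads are 22 mm wide; open, the fingers measure 114 mm over their backs; the gripper's body (76 mm by 85 mm) begins 54 mm behind the grasp point. The pads swing forward as they close: fully open they stand 13 mm farther back than shut.
Start: joints at [-1.277, 0.469, -0.049, 1.532, 0.024, 1.141, -0.082], TCP at [0.214, 0.64, 0.25] pointing down, gripper open.
Joint ranges: [-2.59, 2.59], [-0.33, 1.99], [-1.39, 1.29], [0.1, 2.45], [-1.04, 4.18], [0.21, 1.99], [-2.66, 2.66]. Speed limits (rad/s): [2.57, 2.57, 3.14, 3.14, 3.14, 3.14, 3.14].

### API

Orientations are given as a unit quaternion [x, y, z, w].
In Python, from workcell import arm gives the robot as it stands. The module is installed in compiled form; this text tells all that it offers.
- The arm moves only by the tool move_arm, never from a script. Its argument "motion" is a list that holds one entry, the list of rows, each a list of 6 numbers: the shift along the tool's x, y, z in m, then the turn, a rotation vector about the tool's x, y, z in rad. A call has 1 to 12 rows; each row is the pose to reach, as a shift and turn from the pose commanded when the call began, along the tool's axes at that moment; what a row does not reach only later rows make up. A row lasts 1/10 s, in which the tool goes at most 50 mm and 8.59 degrees, less where a joint would pass 70% of its speed; a pose out of reach is approached as far as the arm can. A call with a gripper value outside its range is refused whole. "gripper" is the gripper's target within -1 to 1 (fully open at 1, half-way at 0, shut at -1), set as the call begins (left out, the last holds). The fingers move at their own pace and stop on an object; the grip force is fixed at half the most. Time passes only in rows, so rows that repeat a pose let the fingers close. It gives the time, the measured TCP pose, the force and the opening at its end, in the units of the state.
- arm.state(): the state, without advancing time (a new reading comes with each control period).
- arm.grab_frame(name): name is "side" or "top" or "wrist"; returns a dict with "img" (400x640x3 uint8, red, green, blue), "range_z" (400x640 float32, m along the optical axis (not along the pixel's ray), 0 where there is no reading), "vfov" (degrees; the focal length in pixels is half the picture's height over the tangent of half this angle, whatever the lens; pixels are square), "cx", "cy" (the principal point, pixels), "world_to_cam" (4x4, takes a point from world to camera coordinates). Camera axes: x right, y up, looking along -z (the intrinsics and any distortion apply to the point x, -y, -z); pixel columns grow to the right and rows downward; lengths in m; the calibration is good to about 2 mm. A picture is of the moment at which its call begins.
- arm.hand_in(): hands the job in, once; it reports no verdict.
The state is a dict: "time_s": time; "joint_positions": joint angles; "dq": joint speeds; "effort": joint torques, N m; "tcp_pos": TCP position; "tcp_rot": TCP orientation; "contact_force": force on the tool from outside, world axes, zero at the start; "torque": the same for the moment, N m; "gripper_width": finger opening in m.
Only numpy, scipy, OpenCV 4.12 (cv2) and the standard library are available. Lean on these libraries where they do the work, as an engineer would, in place of code of your own. Each camera call takes 0.05 s, during which the arm holds its last target.

### The job

First put the screwdriver flat in the long bay of the sliding tray and the socket in its square bay. Then pull up the lock knob, slide the tray one hole to the robot's left along the tube, push the pin fully home in that hole against its spring and finish while still holding the knob pressed down (I will tighten the clamp meanwhile). Leave the meter, the jar and the tape roll where they are.

Things in the scene. Friction and masses are not known exactly. Their poses are not given: they have to be found in the camera images.
- rail: Fixed square aluminium tube, 36 mm wide, top face 48 mm above the bench, on two low feet. Origin on the bench under the tube; its y axis runs along the tube (roughly to the robot's left), its x axis points to the tray side, away from the robot; it stands turned by up to 0.25 rad about the vertical. The tube runs from y = -110 to +160 mm and has a row of square holes 14 mm wide in its top, 50 mm apart, at y = -50, 0, 50 and 100 mm. The pin starts in the hole at y = 0.
- next_hole (a point): Mouth of the hole at y = +50 mm in the rail's frame, on the tube's top face, where the pin must go.
- tray (a joint): Slide of the tray along the tube, m: 0 at the starting hole, grows to the robot's left (along the rail's +y), 0.050 with the pin centred over the next hole. Range -0.055 to 0.105; about 2.5 N of friction. The tray weighs 0.7 kg. The pin, 10 mm thick, has 2 mm of play either way in a hole; it blocks the slide while it is in a hole.
- lock (a joint): Lock plunger, m above fully home, along the vertical, 0 to 0.022: 0 = pin fully home (12 mm deep in the hole), about 0.005 = where its spring leaves it when let go over a hole (half in, still locking), above 0.012 = pin clear of the tube. The spring is 0.8 N/mm both ways: about 4 N to press it home, 10 N to pull it to 0.018; released between holes the pin rests on the tube top at 0.012.
- knob (a point): Middle of the upright round black lock knob on top of the sleeve that rides on the tube; it moves with the tray and the plunger. Knob 26 mm in diameter and 40 mm tall, with a 32 mm wide, 6 mm thick cap as its top; the point is 20 mm above the knob's underside and 20 mm below its top. It lies 92 mm above the bench with the pin fully home, about 97 mm at the start; the sleeve's collar below it ends 61 mm above the bench, 11 mm below the knob's underside when the pin is home.
- long_bay (a point): Centre of the inner floor of the tray's long bay, 88 mm wide (x) by 164 mm long (y), axes as the rail's; floor 45 mm above the bench, walls 4 mm thick rise 20 mm above this floor. The tray is grey, open-topped, beside the tube on its far side from the robot, and slides with it; the long bay is its robot's-right part.
- square_bay (a point): Centre of the inner floor of the tray's square bay, 88 by 88 mm, same floor and wall heights, the robot's-left part of the tray.
- driver_grip (a point): Middle of the grip of the short screwdriver that lies on the bench to the robot's right: 120 mm long, round grey handle 26 mm in diameter and 60 mm long, thin steel blade. The point is on the axis, 13 mm above what it lies on, 36 mm from the handle's butt end and 84 mm from the blade tip; its x axis points along the screwdriver to the blade tip.
- socket_center (a point): Centre of the plain steel wrench socket that stands upright on the bench to the robot's right: 46 mm tall, 24 mm in diameter in its lower half and 28 mm in its upper half; the point is on its axis, 23 mm above its underside.
- meter: Bystander: hand-held grey meter lying on the bench, 150 by 78 by 40 mm; origin at the centre of its underside.
- jar: Bystander: glass jar with steel lid, 64 mm in diameter, 75 mm tall; origin at the centre of its underside.
- tape: Bystander: black tape roll lying flat, 84 mm in diameter, 24 mm high; origin at the centre of its underside.
Mind the look-alikes: they are no part of the job. Several things look just like the part that bears socket_center: the one meant starts farthest from the robot's base.

How it is judged:
By the outcome, as a careful person would: the job done as asked, in the order asked, and still so for the second after the job is handed in, while the arm keeps its last pose, push and grip.
It also fails if it takes over 61 s, if anything falls off the work surface, if the arm or the gripper's body presses on something with over 40 N, if the wrist force passes 120 N, or if a joint passes its speed limit or range.

## Working session

There is one attempt and no reset: what is moved stays moved. The work goes in short steps, Python scripts to look and compute and a tool call to move; the robot and the scene stay as the last step left them, time stands still between calls to the robot, and variables do not carry over. Pictures are saved under pics/ and viewed, and the job is handed in when it is done.

Besides the shell and the picture viewer there is one more tool, called after "Emit:" as a command line: name --argument value ..., lists and objects as JSON in quotes. move_arm: Moves the arm, as the interface text tells. Its arguments: {"type":"object","properties":{"motion":{"type":"array","items":{"type":"array","items":{"type":"array","items":{"type":"number"}}}},"gripper":{"type":"number"}},"required":["motion"]}

```bash
mkdir -p pics; cat > h.py <<'E'
import numpy as np, cv2
from workcell import arm
def grab(n,save=None):
    f=arm.grab_frame(n)
    np.savez('last_%s.npz'%n,**{k:np.asarray(v) for k,v in f.items()})
    if save: cv2.imwrite('pics/'+save,f['img'][:,:,::-1])
    return f
def load(n):
    z=np.load('last_%s.npz'%n); return {k:z[k] for k in z}
def world(f):
    H,W=f['range_z'].shape; fo=H/2/np.tan(np.radians(float(f['vfov']))/2)
    v,u=np.mgrid[0:H,0:W].astype(float); d=f['range_z']
    P=np.stack([(u-f['cx'])/fo*d,-(v-f['cy'])/fo*d,-d,np.ones_like(d)],-1)
    return (P@np.linalg.inv(f['world_to_cam']).T)[...,:3]
E
python3 - <<'E'
from h import *
for n in('top','side','wrist'):
    f=grab(n,n+'0.png'); print(n,f.keys(),f['vfov'],f['cx'],f['cy']); print(np.round(f['world_to_cam'],3))
print(arm.state())
E
```

```text
top dict_keys(['img', 'range_z', 'vfov', 'cx', 'cy', 'world_to_cam']) 48.55183098586307 312.48854084973794 207.8933789843427
[[-0.074 -0.997  0.002  0.061]
 [ 0.971 -0.072  0.228 -0.61 ]
 [-0.228  0.019  0.974 -1.365]
 [ 0.     0.     0.     1.   ]]
side dict_keys(['img', 'range_z', 'vfov', 'cx', 'cy', 'world_to_cam']) 53.60182351044318 316.1827035412491 203.24434301087737
[[ 0.959 -0.281  0.017 -0.573]
 [ 0.146  0.547  0.824 -0.174]
 [-0.241 -0.788  0.566 -1.056]
 [ 0.     0.     0.     1.   ]]
wrist dict_keys(['img', 'range_z', 'vfov', 'cx', 'cy', 'world_to_cam']) 70.15241354139236 318.96233686342487 194.17606713749805
[[ 0.317  0.948 -0.002 -0.675]
 [-0.913  0.305 -0.27   0.036]
 [-0.256  0.087  0.963 -0.379]
 [ 0.     0.     0.     1.   ]]
{'time_s': 0.15, 'joint_positions': array([-1.27690801,  0.46929531, -0.04857739,  1.53339451,  0.02410174,
        1.14101023, -0.0822696 ]), 'dq': array([ 4.25648638e-04, -1.51630419e-03, -1.13252218e-03, -6.02931660e-03,
        1.72897330e-03,  8.06422297e-05,  7.04645504e-04]), 'effort': array([-2.77524623e-04, -5.10762691e+01, -4.73508483e-02, -2.37982088e+01,
        1.06556734e-02,  5.38455250e-03, -8.16165056e-06]), 'tcp_pos': array([0.21398067, 0.6397547 , 0.24948663]), 'tcp_rot': array([ 8.11533397e-01,  5.84305542e-01, -6.00586617e-04,  4.67343691e-04]), 'contact_force': array([ 0.43217901,  0.95501965, -0.7920442 ]), 'torque': array([-0.03596437,  0.03950154, -0.02023156]), 'gripper_width': 0.08544105389992664}
```

View pics/top0.png

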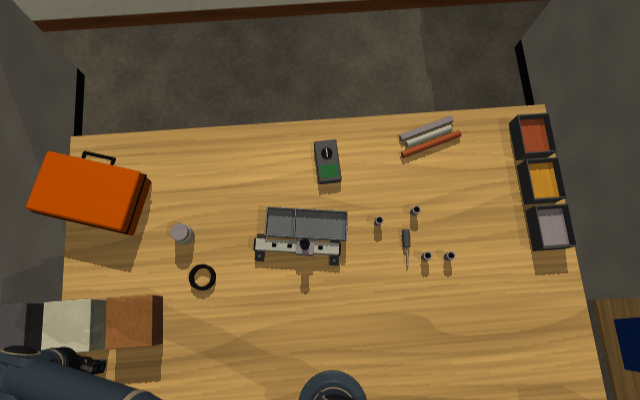

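View pics/side0.png

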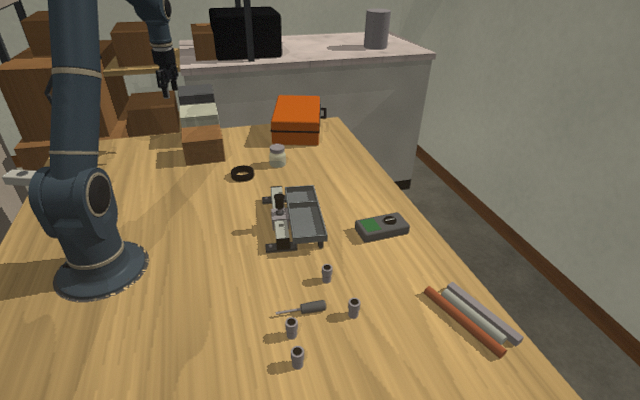

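The top view shows four look-alike sockets at (378,221), (415,211), (426,256) and (449,256). The screwdriver is at (406,245), the knob at (305,243), and the tray sits around (307,224). Next I'll measure them.

```bash
python3 - <<'E'
from h import *
f=load('top'); P=world(f); z=P[...,2]
print('bench z',np.median(z[280:300,350:450]))
m=((z>0.006)&(z<0.2)).astype(np.uint8)
m[:,:160]=0
n,l,s,c=cv2.connectedComponentsWithStats(m)
for i in range(1,n):
    if s[i,4]<20: continue
    q=P[l==i]; top=q[q[:,2]>q[:,2].max()-0.008]
    print(i,c[i].round(),s[i,4],'top',top.mean(0).round(4),'zmax',q[:,2].max().round(4),'r',np.hypot(*top.mean(0)[:2]).round(3),'ext',np.ptp(q,0).round(3))
im=f['img'][180:290,230:480]
cv2.imwrite('pics/crop0.png',cv2.resize(im,None,fx=3.2,fy=3.2,interpolation=cv2.INTER_CUBIC)[:,:,::-1])
# tube top
for lo,hi,nm in((.044,.052,'tube/floor'),(.06,.07,'walls'),(.10,.13,'knob')):
    mm=(z>lo)&(z<hi); mm[:,:240]=0; mm[:,360:]=0; mm[:190]=0;mm[270:]=0
    q=P[mm]; print(nm,len(q),q.mean(0),q.min(0),q.max(0))
E
```

```text
bench z 0.000610091850315464
1 [632.  29.] 1041 top [ 1.2707 -1.1971  0.1012] zmax 0.1045 r 1.746 ext [0.345 0.019 0.099]
32 [537. 158.] 3696 top [ 0.7428 -0.7609  0.0727] zmax 0.0784 r 1.063 ext [0.332 0.118 0.072]
35 [427. 131.] 711 top [ 0.8576 -0.4026  0.0274] zmax 0.0335 r 0.947 ext [0.103 0.198 0.027]
172 [431. 143.] 433 top [ 0.8215 -0.3955  0.0303] zmax 0.0368 r 0.912 ext [0.085 0.214 0.031]
246 [327. 161.] 999 top [ 0.7936 -0.0466  0.0419] zmax 0.0475 r 0.795 ext [0.163 0.091 0.041]
1052 [551. 227.] 1954 top [ 0.4991 -0.7566  0.0726] zmax 0.0784 r 0.906 ext [0.16  0.119 0.072]
1057 [303. 232.] 3885 top [0.4935 0.05   0.119 ] zmax 0.1235 r 0.496 ext [0.217 0.321 0.118]
1067 [415. 210.] 79 top [ 0.591  -0.3232  0.047 ] zmax 0.0521 r 0.674 ext [0.039 0.039 0.046]
1182 [378. 220.] 69 top [ 0.5639 -0.1989  0.0483] zmax 0.0536 r 0.598 ext [0.025 0.027 0.042]
1243 [182. 233.] 397 top [0.5676 0.4465 0.078 ] zmax 0.0835 r 0.722 ext [0.07  0.083 0.077]
1316 [406. 241.] 174 top [ 0.5018 -0.2853  0.0275] zmax 0.0329 r 0.577 ext [0.116 0.035 0.026]
1515 [426. 255.] 81 top [ 0.436  -0.3426  0.0497] zmax 0.0549 r 0.554 ext [0.033 0.028 0.049]
1517 [449. 255.] 85 top [ 0.4318 -0.415   0.048 ] zmax 0.0527 r 0.599 ext [0.028 0.039 0.047]
1691 [202. 276.] 317 top [0.4217 0.3859 0.0274] zmax 0.033 r 0.572 ext [0.083 0.09  0.027]
2136 [161. 319.] 140 top [0.3104 0.5198 0.0306] zmax 0.0357 r 0.605 ext [0.149 0.009 0.03 ]
3323 [332. 386.] 1318 top [0.0712 0.0308 0.1933] zmax 0.1975 r 0.078 ext [0.094 0.205 0.191]
tube/floor 2025 [0.54685509 0.05316851 0.04741307] [ 0.4601884  -0.08952637  0.04400509] [0.62807612 0.21315093 0.05199915]
walls 345 [0.56362483 0.04546925 0.06480354] [ 0.47416926 -0.09502577  0.06002962] [0.63096033 0.17442732 0.06989118]
knob 81 [0.49425246 0.04963177 0.11802983] [0.48017114 0.03531493 0.11198357] [0.50955388 0.06371129 0.12353807]
```

View pics/crop0.png

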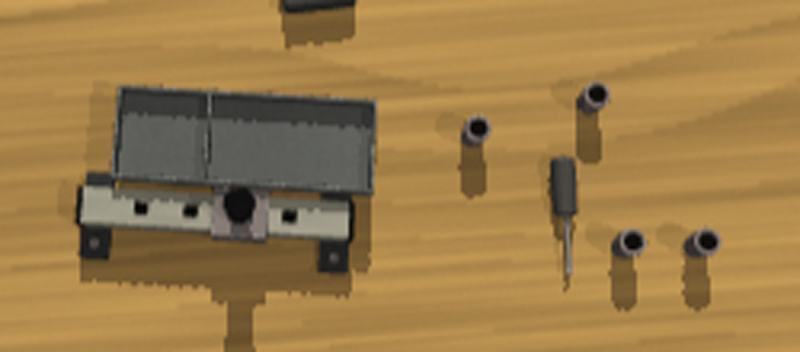

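```bash
python3 - <<'E'
from h import *
f=load('top'); P=world(f); z=P[...,2]
reg=np.zeros(z.shape,bool); reg[195:270,245:360]=1
q=P[reg&(z>.058)&(z<.075)&(P[...,0]>.5)][:,:2]
# drop sleeve points: use only outline rect
r=cv2.minAreaRect((q*1000).astype(np.float32)); print('tray rect',r)
# tube top: bright pixels
g=f['img'].astype(int).min(2)
t=reg&(z>.044)&(z<.053)&(g>110)
q=P[t]; print(len(q),q[:,2].mean())
r=cv2.minAreaRect((q[:,:2]*1000).astype(np.float32)); print('tube',r)
c=q[:,:2].mean(0);w,v=np.linalg.eigh(np.cov((q[:,:2]-c).T)); d=v[:,1]; d*=np.sign(d[1]); print('tube c',c,'y dir',d,'yaw',np.arctan2(-d[0],d[1]))
# driver
reg=np.zeros(z.shape,bool); reg[225:273,398:414]=1
q=P[reg&(z>.005)&(z<.05)]; h=q[q[:,2]>.014]
c=h[:,:2].mean(0);w,v=np.linalg.eigh(np.cov((q[:,:2]-q[:,:2].mean(0)).T)); d=v[:,1]; d*=-np.sign(d[0])
s=(q[:,:2]-c)@d; sh=(h[:,:2]-c)@d
print('driver c',c,'dir',d,np.degrees(np.arctan2(d[1],d[0])),'s',s.min(),s.max(),'handle',sh.min(),sh.max(), 'zmax',q[:,2].max())
E
```

```text
tray rect ((556.87841796875, 41.76538848876953), (263.89599609375, 119.33587646484375), 82.57794952392578)
409 0.04846629637123381
tube ((494.4140625, 75.56574249267578), (267.9804992675781, 34.81170654296875), 80.92451477050781)
tube c [0.49368822 0.08481604] y dir [0.14787412 0.98900619] yaw -0.14841841243359957
driver c [ 0.49404052 -0.28409333] dir [-0.99629079  0.08605036] 175.06357256553608 s -0.05206084648371858 0.09762312426525888 handle -0.03668687386960425 0.07903152887209121 zmax 0.03287676274769802
```

Sockets by pixel and distance from the base: (378,221) 0.598 m, (415,211) 0.674 m, (426,256) 0.554 m and (449,256) 0.599 m. The target is (415,211), at about (0.591, -0.323). I'll move over there to look closer.

```bash
cat >> h.py <<'E'
from scipy.spatial.transform import Rotation as R
def go(pos,yaw,cmd=None):
    """row (tool axes) from measured (or given commanded) pose to world pos, tool down, tool-x yaw in deg"""
    s=arm.state()
    p,q=(s['tcp_pos'],R.from_quat(s['tcp_rot'])) if cmd is None else cmd
    t=R.from_euler('z',yaw,degrees=True)*R.from_euler('x',180,degrees=True)
    sh=q.inv().apply(np.array(pos)-p); rv=(q.inv()*t).as_rotvec()
    print('row',sh.round(4).tolist(),rv.round(4).tolist())
E
python3 - <<'E'
from h import *
f=load('wrist'); M=f['world_to_cam']; print('campos',-M[:3,:3].T@M[:3,3])
go([.46,.25,.25],30)
E
```

```text
campos [0.15025101 0.66248894 0.37293104]
row [-0.2916, 0.3569, -0.0] [0.0006, 0.0014, 0.7244]
```

Emit:
move_arm --motion '[[[-0.05,0.03,0,0,0,0.08],[-0.1,0.07,0,0,0,0.2],[-0.15,0.13,0,0,0,0.33],[-0.18,0.18,0,0,0,0.45],[-0.21,0.23,0,0,0,0.58],[-0.24,0.27,0,0,0,0.72],[-0.265,0.32,0,0,0,0.72],[-0.29,0.357,0,0,0,0.72],[-0.29,0.357,0,0,0,0.72]]]'

```text
time_s: 1.05
tcp_pos: [0.4513, 0.2626, 0.2504]
tcp_rot: [0.965, 0.261, 0.0, -0.0]
contact_force: [0.1, 0.3, 0.3]
gripper_width: 0.0851
```

```bash
python3 - <<'E'
from h import *
s=arm.state(); print(s['time_s'],s['tcp_pos'],s['joint_positions'].round(2))
print(R.from_quat(s['tcp_rot']).as_matrix()[:,0])
go([.52,-.28,.25],-94)
E
```

```text
1.05 [0.45127825 0.26258553 0.25037452] [-0.83  0.22  0.26  1.91 -0.07  1.02 -0.01]
[8.63653932e-01 5.04085138e-01 2.43638631e-04]
row [-0.2142, 0.5032, 0.0002] [-0.0004, 0.0002, 2.1689]
```

Emit:
move_arm --motion '[[[-0.018,0.041,0,0,0,0.15],[-0.036,0.082,0,0,0,0.3],[-0.054,0.123,0,0,0,0.45],[-0.071,0.164,0,0,0,0.6],[-0.089,0.204,0,0,0,0.75],[-0.107,0.245,0,0,0,0.9],[-0.124,0.286,0,0,0,1.05],[-0.142,0.327,0,0,0,1.2],[-0.16,0.367,0,0,0,1.35],[-0.178,0.41,0,0,0,1.5],[-0.195,0.45,0,0,0,1.65],[-0.213,0.49,0,0,0,1.8]]]'

```text
time_s: 2.25
tcp_pos: [0.5135, -0.2676, 0.2502]
tcp_rot: [0.803, -0.596, -0.0, -0.0]
contact_force: [0.7, 0.6, -0.1]
gripper_width: 0.0858
```

Emit:
move_arm --motion '[[[0,0,0,0,0,0.15],[0,0,0,0,0,0.3],[0,0,0,0,0,0.36],[0,0,0,0,0,0.36]]]'

```text
time_s: 2.65
tcp_pos: [0.5133, -0.2661, 0.2498]
tcp_rot: [-0.685, 0.728, 0.0, -0.0]
contact_force: [0.2, 0.0, 0.8]
gripper_width: 0.0855
```

```bash
python3 - <<'E'
from h import *
f=grab('wrist','w1.png'); grab('top','t1.png')
s=arm.state(); print(s['time_s'],s['tcp_pos'],s['joint_positions'].round(2),s['contact_force'])
print(R.from_quat(s['tcp_rot']).as_matrix()[:,0])
P=world(f);z=P[...,2]
m=((z>0.006)&(z<0.08)).astype(np.uint8)
n,l,st,c=cv2.connectedComponentsWithStats(m)
for i in range(1,n):
    if st[i,4]<150: continue
    q=P[l==i]; print(i,c[i].round(),st[i,4],'mean',q.mean(0).round(4),'top',q[q[:,2]>q[:,2].max()-.006].mean(0).round(4),'zmax',q[:,2].max().round(4),'ext',np.ptp(q,0).round(3))
E
```

```text
2.75 [ 0.51335351 -0.26595846  0.25004085] [-0.27  0.41  0.9   1.81 -0.36  1.1  -0.87] [ 0.04755288  0.25178142 -0.31532833]
[-5.94093902e-02 -9.98233663e-01 -2.80425540e-04]
1 [106.   3.] 533 mean [ 0.7133 -0.0448  0.0174] top [ 0.7129 -0.0272  0.029 ] zmax 0.0326 ext [0.006 0.074 0.026]
2 [367. 102.] 568 mean [ 0.5918 -0.323   0.0452] top [ 0.592  -0.3238  0.0462] zmax 0.0488 ext [0.027 0.027 0.042]
3 [ 85. 164.] 19955 mean [0.5428 0.0027 0.0481] top [0.4991 0.0416 0.0789] zmax 0.08 ext [0.189 0.218 0.074]
4 [259. 133.] 547 mean [ 0.5658 -0.1999  0.0441] top [ 0.5656 -0.1987  0.0462] zmax 0.0483 ext [0.027 0.027 0.042]
5 [335. 183.] 1080 mean [ 0.4965 -0.2848  0.0214] top [ 0.5057 -0.2857  0.0243] zmax 0.0275 ext [0.12  0.027 0.021]
6 [381. 227.] 562 mean [ 0.4417 -0.3389  0.0397] top [ 0.4389 -0.3402  0.0461] zmax 0.0485 ext [0.027 0.027 0.042]
7 [439. 227.] 627 mean [ 0.4364 -0.4123  0.0383] top [ 0.4339 -0.4149  0.046 ] zmax 0.0487 ext [0.027 0.028 0.042]
```

View pics/w1.png

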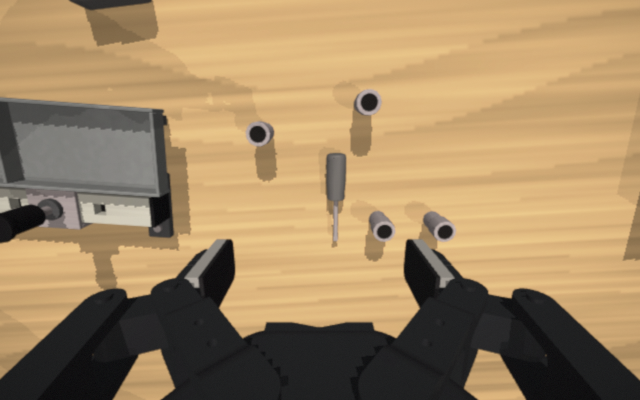

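The wrist view shows the driver at (335,183), butt up and blade down. The chosen far socket is at (367,102) and the other three sockets are at (259,133), (381,227) and (439,227). Next I'll fit the driver and tray poses.

```bash
python3 - <<'E'
from h import *
f=load('wrist'); P=world(f); z=P[...,2]
reg=np.zeros(z.shape,bool); reg[145:250,315:355]=1
q=P[reg&(z>.006)&(z<.04)]
c0=q[:,:2].mean(0);d=np.linalg.eigh(np.cov((q[:,:2]-c0).T))[1][:,1]; d*=-np.sign(d[0])
s=(q[:,:2]-c0)@d; print('dir',d,np.degrees(np.arctan2(d[1],d[0])),'span',np.ptp(s))
g=c0+d*(s.min()+.036); n=np.array([-d[1],d[0]]); 
hh=q[(s<s.min()+.055)]; e=(hh[:,:2]-c0)@n; print('lateral',e.min(),e.max())
print('grip by butt',g,'by tip',c0+d*(s.max()-.084), 'corr', g+n*(e.min()+e.max())/2)
for n_ in('wrist','top'):
    f=load(n_);P=world(f);z=P[...,2];im=f['img']
    m=(z>.061)&(z<.07)&(P[...,0]>.515)&(P[...,0]<.66)&(P[...,1]>-.12)&(P[...,1]<.22)
    q=P[m][:,:2]; print(n_,len(q),cv2.minAreaRect((q*1000).astype(np.float32)))
E
```

```text
dir [-0.99843048  0.0560052 ] 176.7894585478292 span 0.1200716020664182
lateral -0.011660548561566883 0.013197641410553896
grip by butt [ 0.49780142 -0.28484628] by tip [ 0.49772993 -0.28484227] corr [ 0.49775838 -0.28561362]
wrist 1645 ((562.9635009765625, -2.1123733520507812), (178.95516967773438, 96.19027709960938), 82.39025115966797)
top 262 ((567.5352783203125, 40.37754821777344), (263.6943359375, 96.85783386230469), 82.55210876464844)
```

```bash
python3 - <<'E'
from h import *
go([.498,-.2852,.06],-93.2);go([.498,-.2852,.021],-93.2)
E
```

```text
row [0.0202, 0.0141, 0.19] [0.0004, 0.0003, -0.0036]
row [0.0202, 0.0141, 0.229] [0.0004, 0.0003, -0.0036]
```

Emit:
move_arm --motion '[[[0.01,0.007,0.04,0,0,0],[0.02,0.014,0.085,0,0,0],[0.02,0.014,0.13,0,0,0],[0.02,0.014,0.17,0,0,0],[0.02,0.014,0.2,0,0,0],[0.02,0.014,0.22,0,0,0],[0.02,0.014,0.229,0,0,0],[0.02,0.014,0.229,0,0,0]]]' --gripper 0.2

```text
time_s: 3.55
tcp_pos: [0.4978, -0.285, 0.0205]
tcp_rot: [-0.685, 0.728, 0.001, -0.0]
contact_force: [-0.1, -0.2, 0.8]
gripper_width: 0.0516
```

Emit:
move_arm --motion '[[[0,0,0,0,0,0],[0,0,0,0,0,0],[0,0,0,0,0,0],[0,0,0,0,0,0],[0,0,0,0,0,0],[0,0,0,0,0,0]]]' --gripper -1

```text
time_s: 4.15
tcp_pos: [0.4991, -0.2859, 0.0228]
tcp_rot: [-0.685, 0.728, -0.001, 0.001]
contact_force: [-1.0, 1.0, 5.9]
gripper_width: 0.0232
```

Emit:
move_arm --motion '[[[0,0,-0.02,0,0,0],[0,0,-0.06,0,0,0],[0,0,-0.1,0,0,0],[0,0,-0.13,0,0,0],[0,0,-0.13,0,0,0]]]'

```text
time_s: 4.65
tcp_pos: [0.5003, -0.287, 0.1557]
tcp_rot: [-0.685, 0.728, -0.004, 0.002]
contact_force: [-0.4, 0.5, -1.2]
gripper_width: 0.0227
```

```bash
python3 - <<'E'
from h import *
f=grab('wrist','w2.png'); grab('side','s2.png')
s=arm.state(); print(s['time_s'],s['tcp_pos'],s['gripper_width'],s['contact_force'])
go([.569,.014,.15],-7.5);go([.569,.014,.069],-7.5)
P=world(f);z=P[...,2]
E
```

```text
4.75 [ 0.49841326 -0.28492646  0.15171968] 0.022743327437944136 [-0.41510645  0.58238073 -1.55508911]
row [-0.3026, -0.0524, 0.0019] [-0.0015, -0.0007, -1.5004]
row [-0.3026, -0.0523, 0.0829] [-0.0015, -0.0007, -1.5004]
```

View pics/w2.png

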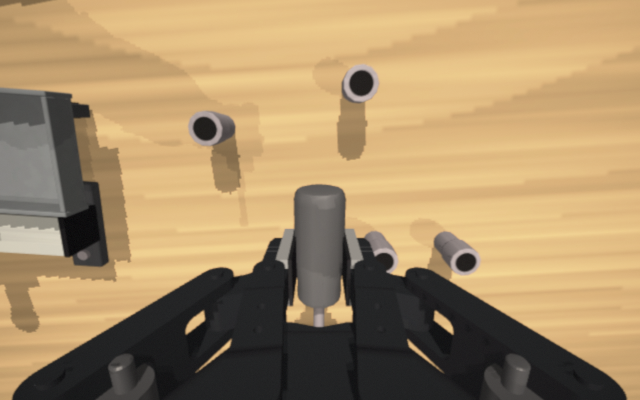

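View pics/s2.png

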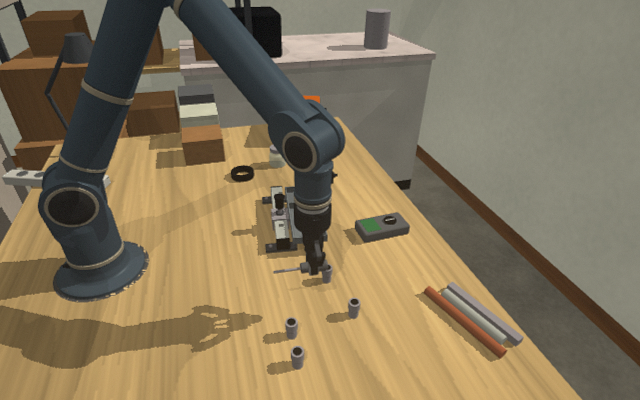

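The driver is held level in the jaws, with the handle around (320,245) in the wrist view. Now to carry it over the long bay.

Emit:
move_arm --motion '[[[-0.03,-0.005,0.0,0,0,-0.14],[-0.06,-0.01,0.0,0,0,-0.28],[-0.09,-0.015,0.0,0,0,-0.42],[-0.12,-0.02,0.0,0,0,-0.56],[-0.15,-0.026,0.0,0,0,-0.7],[-0.18,-0.031,0.0,0,0,-0.84],[-0.21,-0.036,0.0,0,0,-0.98],[-0.24,-0.042,0.0,0,0,-1.12],[-0.27,-0.047,0.0,0,0,-1.26],[-0.3,-0.052,0.0,0,0,-1.4],[-0.303,-0.052,0,0,0,-1.5],[-0.303,-0.052,0,0,0,-1.5]]]'

```text
time_s: 5.95
tcp_pos: [0.5675, 0.0156, 0.1495]
tcp_rot: [0.998, -0.065, -0.002, -0.0]
contact_force: [0.1, -0.1, -0.5]
gripper_width: 0.0226
```

```bash
python3 - <<'E'
from h import *
f=grab('wrist','w3.png')
s=arm.state(); print(s['time_s'],s['tcp_pos'],s['gripper_width'],s['joint_positions'].round(2))
go([.569,.014,.0685],-7.5)
P=world(f);z=P[...,2]
for lo in(.061,):
    m=(z>.061)&(z<.07)&(P[...,0]>.515)&(P[...,0]<.66)&(P[...,1]>-.12)&(P[...,1]<.22)
    q=P[m][:,:2]; print(len(q),cv2.minAreaRect((q*1000).astype(np.float32)))
E
```

```text
6.0 [0.56752218 0.01406079 0.14976695] 0.022994025796096905 [-0.42  0.43  0.42  1.91 -0.22  0.85 -0.02]
row [0.0017, -0.0002, 0.0813] [0.0006, 0.003, -0.0024]
4236 ((567.5184936523438, 32.694488525390625), (246.98135375976562, 96.37031555175781), 82.34445190429688)
```

View pics/w3.png

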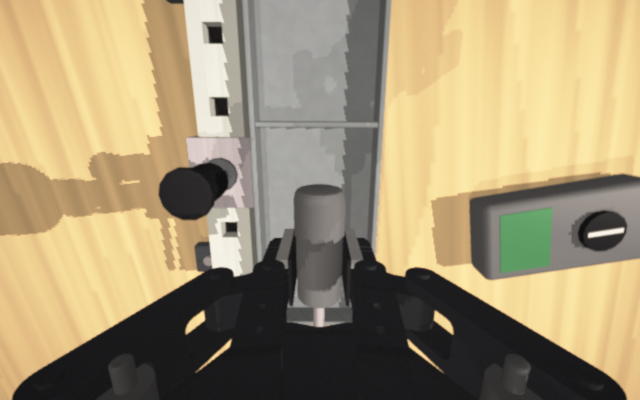

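Aligned over the long bay, with both walls clear of the fingers. Lowering now.

Emit:
move_arm --motion '[[[0,0,0.03,0,0,0],[0,0,0.055,0,0,0],[0,0,0.07,0,0,0],[0,0,0.078,0,0,0],[0,0,0.081,0,0,0],[0,0,0.081,0,0,0]]]'

```text
time_s: 6.6
tcp_pos: [0.5689, 0.0136, 0.0705]
tcp_rot: [0.998, -0.066, 0.0, 0.0]
contact_force: [-0.2, 0.4, -0.9]
gripper_width: 0.023
```

Emit:
move_arm --motion '[[[0,0,0,0,0,0],[0,0,0,0,0,0],[0,0,0,0,0,0],[0,0,-0.02,0,0,0],[0,0,-0.06,0,0,0],[0,0,-0.11,0,0,0],[0,0,-0.14,0,0,0]]]' --gripper -0.1

```text
time_s: 7.3
tcp_pos: [0.5699, 0.0136, 0.2142]
tcp_rot: [0.998, -0.066, 0.002, -0.001]
contact_force: [0.7, 0.1, -0.1]
gripper_width: 0.0384
```

```bash
python3 - <<'E'
from h import *
f=grab('wrist','w4.png')
s=arm.state(); print(s['time_s'],s['tcp_pos'],s['gripper_width'],s['joint_positions'].round(2))
go([.592,-.3235,.2],-31)
P=world(f);z=P[...,2]
m=(z>.052)&(z<.085)&(P[...,0]>.52)&(P[...,0]<.61)&(P[...,1]>-.08)&(P[...,1]<.08)
q=P[m]; print(len(q),q.mean(0),q.min(0),q.max(0))
E
```

```text
7.35 [0.57233389 0.01356258 0.21833163] 0.03843035559717994 [-0.45  0.34  0.45  1.85 -0.18  0.98 -0.06]
row [0.0638, 0.3316, 0.0178] [-0.0062, -0.011, 0.4085]
2749 [0.56731403 0.02099473 0.06499998] [ 0.52006678 -0.0795299   0.05201345] [0.60998711 0.0799865  0.07235068]
```

View pics/w4.png

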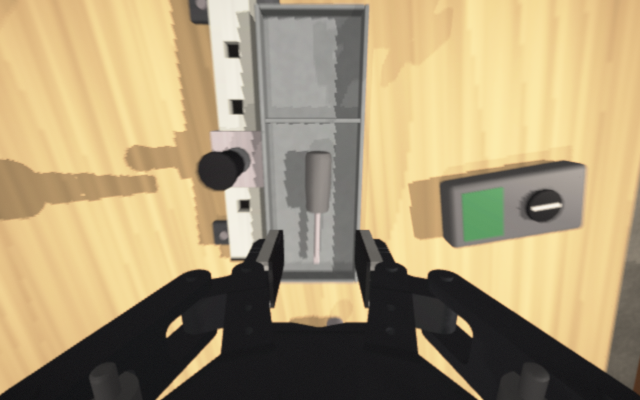

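The driver (317,180) lies flat in the long bay with its tip inside at (317,262). Now the socket.

Emit:
move_arm --motion '[[[0.009,0.047,0,0,0,0.06],[0.018,0.095,0,0,0,0.12],[0.028,0.143,0.01,0,0,0.18],[0.037,0.19,0.02,0,0,0.25],[0.046,0.238,0.04,0,0,0.33],[0.055,0.285,0.06,0,0,0.4],[0.064,0.331,0.08,0,0,0.41],[0.064,0.331,0.08,0,0,0.41],[0.064,0.331,0.08,0,0,0.41]]]' --gripper 0.5

```text
time_s: 8.25
tcp_pos: [0.5872, -0.3245, 0.1293]
tcp_rot: [0.963, -0.269, -0.001, 0.0]
contact_force: [-0.0, 0.4, 1.1]
gripper_width: 0.0641
```

```bash
python3 - <<'E'
from h import *
f=grab('wrist','w5.png')
s=arm.state(); print(s['time_s'],s['tcp_pos'],s['gripper_width'],s['joint_positions'].round(2))
P=world(f);z=P[...,2]
m=(z>.042)&(z<.052)&(np.hypot(P[...,0]-.592,P[...,1]+.3235)<.03)
q=P[m]; print(len(q),q.mean(0),(q.min(0)+q.max(0))/2,np.ptp(q,0))
go([.592,-.3235,.034],-31)
E
```

```text
8.3 [ 0.58837321 -0.3223874   0.12993626] 0.06412841951303512 [ 0.07  0.63  0.54  1.68 -0.38  0.94  0.22]
990 [ 0.59213496 -0.32391472  0.04610957] [ 0.59185568 -0.32447221  0.04525162] [0.02724682 0.02726926 0.0059932 ]
row [0.0038, -0.0009, 0.0959] [-0.0006, 0.0009, -0.0015]
```

View pics/w5.png

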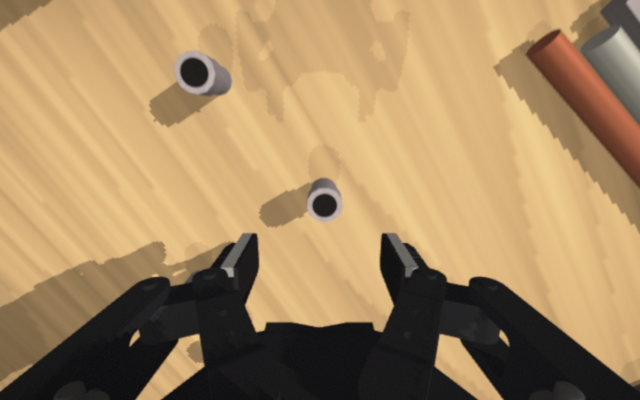

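The target socket is at (323,205) between the jaws, and the measured centre is (0.592, -0.324). Descending to grip it.

Emit:
move_arm --motion '[[[0.004,-0.0005,0.03,0,0,0],[0.004,-0.0005,0.065,0,0,0],[0.004,-0.0005,0.088,0,0,0],[0.004,-0.0005,0.096,0,0,0],[0.004,-0.0005,0.096,0,0,0]]]'

```text
time_s: 8.8
tcp_pos: [0.5927, -0.3221, 0.034]
tcp_rot: [0.964, -0.266, -0.001, -0.001]
contact_force: [-0.1, 0.3, 0.7]
gripper_width: 0.0641
```

Emit:
move_arm --motion '[[[0,0,0,0,0,0],[0,0,0,0,0,0],[0,0,0,0,0,0],[0,0,0,0,0,0],[0,0,0,0,0,0],[0,0,0,0,0,0],[0,0,0,0,0,0]]]' --gripper -1

```text
time_s: 9.5
tcp_pos: [0.5931, -0.3246, 0.0361]
tcp_rot: [0.963, -0.268, 0.001, -0.0]
contact_force: [-1.3, 2.3, 6.3]
gripper_width: 0.0265
```

Emit:
move_arm --motion '[[[0,0,-0.02,0,0,0],[0,0,-0.06,0,0,0],[0,0,-0.1,0,0,0],[0,0,-0.14,0,0,0],[0,0,-0.14,0,0,0]]]'

```text
time_s: 10.0
tcp_pos: [0.5949, -0.3269, 0.1811]
tcp_rot: [0.963, -0.268, 0.006, 0.001]
contact_force: [0.0, -1.0, 0.3]
gripper_width: 0.0259
```

```bash
python3 - <<'E'
from h import *
f=grab('wrist','w6.png')
s=arm.state(); print(s['time_s'],s['tcp_pos'],s['gripper_width'],s['joint_positions'].round(2))
go([.5785,.1237,.175],-7.5)
E
```

```text
10.05 [ 0.59349203 -0.32557492  0.17784076] 0.02623827557254889 [ 0.06  0.58  0.57  1.63 -0.35  1.02  0.19]
row [-0.2447, -0.3771, 0.0015] [0.0005, -0.0067, -0.4114]
```

View pics/w6.png

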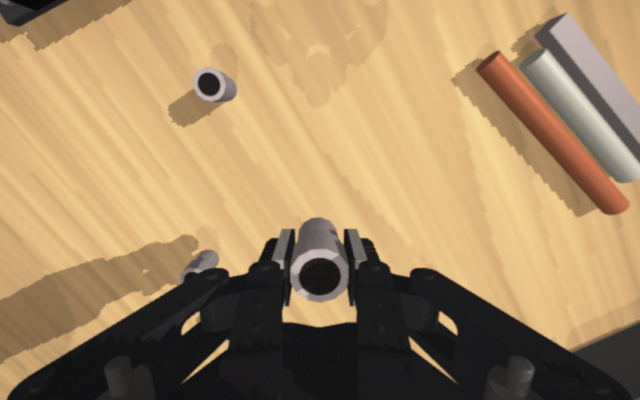

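The socket is held upright at (320,260). Carrying it to the square bay.

Emit:
move_arm --motion '[[[-0.025,-0.038,0,0,0,-0.04],[-0.05,-0.076,0,0,0,-0.08],[-0.075,-0.114,0,0,0,-0.13],[-0.1,-0.152,0,0,0,-0.18],[-0.124,-0.19,0,0,0,-0.22],[-0.148,-0.228,0,0,0,-0.26],[-0.172,-0.266,0,0,0,-0.3],[-0.196,-0.304,0,0,0,-0.34],[-0.22,-0.342,0,0,0,-0.38],[-0.245,-0.377,0,0,0,-0.41],[-0.245,-0.377,0,0,0,-0.41],[-0.245,-0.377,0,0,0,-0.41]]]'

```text
time_s: 11.25
tcp_pos: [0.5755, 0.1263, 0.1727]
tcp_rot: [0.998, -0.064, -0.001, 0.001]
contact_force: [0.3, 0.0, -0.0]
gripper_width: 0.0261
```

```bash
python3 - <<'E'
from h import *
f=grab('wrist','w7.png')
s=arm.state(); print(s['time_s'],s['tcp_pos'],s['gripper_width'])
go([.5785,.1237,.081],-7.5)
P=world(f);z=P[...,2]
m=(z>.061)&(z<.07)&(P[...,0]>.515)&(P[...,0]<.66)&(P[...,1]>-.12)&(P[...,1]<.22)
q=P[m][:,:2]; print(len(q),cv2.minAreaRect((q*1000).astype(np.float32)))
E
```

```text
11.3 [0.57594073 0.12436426 0.17310062] 0.02635707691665488
row [0.0028, 0.0002, 0.0921] [0.0017, 0.0019, -0.0013]
2074 ((574.2977905273438, 84.23075866699219), (175.91661071777344, 96.12749481201172), 82.2825698852539)
```

View pics/w7.png

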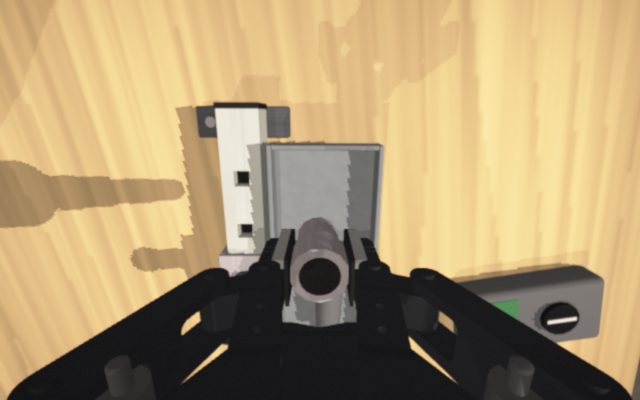

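Centred over the square bay, so I'll lower and release.

Emit:
move_arm --motion '[[[0.003,0,0.03,0,0,0],[0.003,0,0.06,0,0,0],[0.003,0,0.08,0,0,0],[0.003,0,0.088,0,0,0],[0.003,0,0.091,0,0,0],[0.003,0,0.091,0,0,0]]]'

```text
time_s: 11.9
tcp_pos: [0.5802, 0.1237, 0.0836]
tcp_rot: [0.998, -0.067, 0.0, 0.0]
contact_force: [-0.8, -0.1, -0.3]
gripper_width: 0.0262
```

Emit:
move_arm --motion '[[[0,0,0,0,0,0],[0,0,0,0,0,0],[0,0,0,0,0,0],[0,0,-0.02,0,0,0],[0,0,-0.06,0,0,0],[0,0,-0.1,0,0,0],[0,0,-0.12,0,0,0],[0,0,-0.12,0,0,0]]]' --gripper 0

```text
time_s: 12.7
tcp_pos: [0.5819, 0.125, 0.2074]
tcp_rot: [0.998, -0.066, 0.004, -0.002]
contact_force: [-0.4, 1.1, 0.2]
gripper_width: 0.0428
```

```bash
python3 - <<'E'
from h import *
f=grab('top','t8.png'); grab('wrist','w8.png')
s=arm.state(); print(s['time_s'],s['tcp_pos'],s['gripper_width'])
go([.494,.05,.2],82.4-180); go([.494,.05,.2],82.4)
E
```

```text
12.8 [0.57951181 0.12485161 0.2034829 ] 0.04278544085422323
row [-0.0749, 0.0854, 0.0034] [-0.0008, 0.0003, 1.5718]
row [-0.0749, 0.0854, 0.0034] [-0.0003, -0.0008, -1.5698]
```

View pics/w8.png

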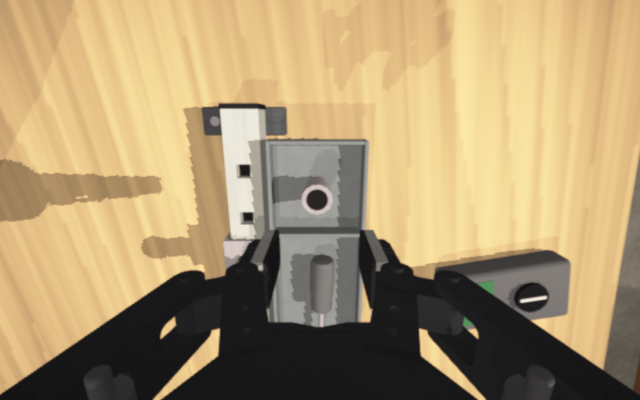

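The socket stands upright in the square bay at (317,200) and the driver is in the long bay. Next I'll locate the knob from both views.

```bash
python3 - <<'E'
from h import *
for n in('top','wrist'):
    f=np.load('last_%s.npz'%n); f={k:f[k] for k in f}
    P=world(f);z=P[...,2]
    m=(z>.110)&(z<.125)&(np.hypot(P[...,0]-.494,P[...,1]-.05)<.03)
    q=P[m]
    if len(q): print(n,len(q),q.mean(0),cv2.minEnclosingCircle((q[:,:2]*1000).astype(np.float32)),np.median(q[:,2]))
E
```

```text
top 80 [0.49409717 0.04978685 0.11767454] ((494.014892578125, 50.5001106262207), 15.889673233032227) 0.11754982275827286
```

Emit:
move_arm --motion '[[[-0.01,0.01,0,0,0,-0.14],[-0.02,0.02,0,0,0,-0.28],[-0.03,0.03,0,0,0,-0.42],[-0.04,0.04,0,0,0,-0.56],[-0.05,0.05,0,0,0,-0.7],[-0.06,0.06,0,0,0,-0.84],[-0.07,0.07,0,0,0,-0.98],[-0.075,0.08,0,0,0,-1.12],[-0.075,0.085,0,0,0,-1.26],[-0.075,0.085,0,0,0,-1.4],[-0.075,0.085,0,0,0,-1.54],[-0.075,0.085,0,0,0,-1.57]]]' --gripper 0.6

```text
time_s: 14.0
tcp_pos: [0.4932, 0.0501, 0.2018]
tcp_rot: [0.752, 0.659, -0.001, -0.001]
contact_force: [0.6, -0.3, -0.3]
gripper_width: 0.0683
```

```bash
python3 - <<'E'
from h import *
f=grab('wrist','w9.png')
s=arm.state(); print(s['time_s'],s['tcp_pos'],s['gripper_width'],s['joint_positions'].round(2))
P=world(f);z=P[...,2]
m=(z>.110)&(z<.125)&(np.hypot(P[...,0]-.494,P[...,1]-.05)<.03)
q=P[m]; print(len(q),q.mean(0),cv2.minEnclosingCircle((q[:,:2]*1000).astype(np.float32)),np.median(q[:,2]))
m=(z>.061)&(z<.07)&(P[...,0]>.515)&(P[...,0]<.66)&(P[...,1]>-.12)&(P[...,1]<.22)
q=P[m][:,:2]; print(len(q),cv2.minAreaRect((q*1000).astype(np.float32)))
go([.494,.05,.098],82.4)
E
```

```text
14.05 [0.4933431  0.05013804 0.20199541] 0.06897733430670899 [-0.34  0.23  0.18  2.01 -0.05  0.91  1.3 ]
1249 [0.49478147 0.0500272  0.11696348] ((495.631591796875, 49.94760513305664), 15.918099403381348) 0.117045229816655
3475 ((568.9002685546875, 40.09485626220703), (263.9988098144531, 96.51556396484375), 82.43994140625)
row [0.0, 0.0009, 0.104] [-0.0026, 0.0007, -0.0]
```

View pics/w9.png

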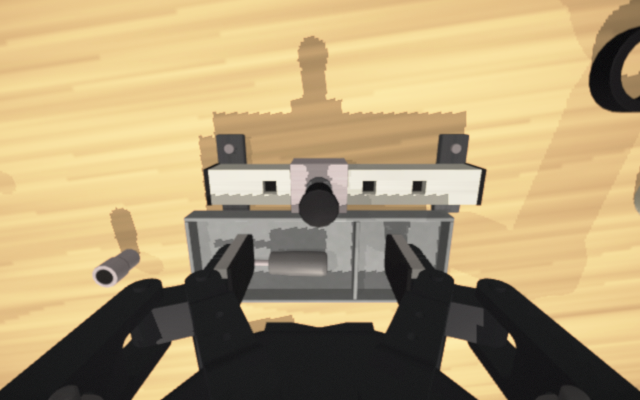

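The cap is at (0.4948, 0.050) with its top at 0.117, as expected for the start. The tray heading is 82.4° in all views. Gripping the knob below the cap.

Emit:
move_arm --motion '[[[0,0.0015,0.04,0,0,0],[0,0.0015,0.075,0,0,0],[0,0.0015,0.1,0,0,0],[0,0.0015,0.109,0,0,0],[0,0.0015,0.109,0,0,0]]]'

```text
time_s: 14.55
tcp_pos: [0.4947, 0.05, 0.093]
tcp_rot: [0.753, 0.658, -0.002, -0.001]
contact_force: [-0.0, -0.3, 0.3]
gripper_width: 0.0681
```

Emit:
move_arm --motion '[[[0,0,0,0,0,0],[0,0,0,0,0,0],[0,0,0,0,0,0],[0,0,0,0,0,0],[0,0,0,0,0,0],[0,0,0,0,0,0],[0,0,0,0,0,0]]]' --gripper -1

```text
time_s: 15.25
tcp_pos: [0.4965, 0.0501, 0.0947]
tcp_rot: [0.753, 0.659, 0.001, 0.001]
contact_force: [1.3, 0.4, 1.9]
gripper_width: 0.0289
```

```bash
python3 - <<'E'
from h import *
grab('side','s10.png');f=grab('wrist','w10.png')
s=arm.state(); print(s['time_s'],s['tcp_pos'],s['gripper_width'],s['contact_force'],R.from_quat(s['tcp_rot']).as_matrix()[:,0])
P=world(f);z=P[...,2]
m=(z>.105)&(z<.135)&(np.hypot(P[...,0]-.494,P[...,1]-.05)<.013)
q=P[m]; print(len(q),q.mean(0) if len(q) else '')
im=cv2.imread('pics/s10.png')[150:270,220:370]; cv2.imwrite('pics/s10c.png',cv2.resize(im,None,fx=5,fy=5))
E
```

```text
15.35 [0.49647775 0.05013453 0.09458695] 0.028940943608456615 [ 3.01592105 -0.61334794  1.68917456] [1.32571793e-01 9.91173287e-01 4.84524464e-04]
2822 [0.493612   0.05002151 0.11566424]
```

View pics/s10c.png

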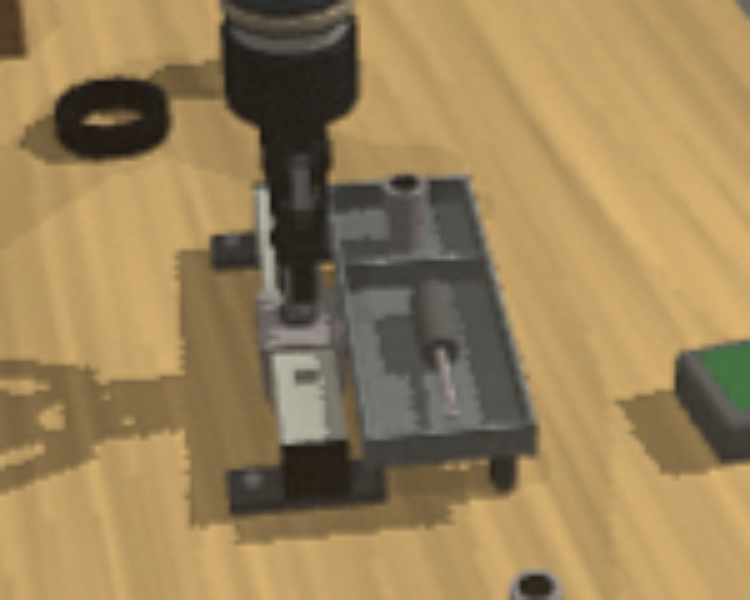

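View pics/w10.png

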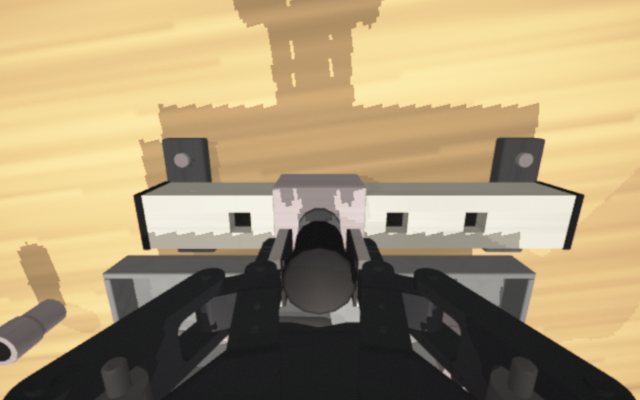

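The opening is 28.9 mm against about 23 mm for the 26 mm handle, so the pads' upper ends hold the 32 mm cap rather than the shaft. I'll re-grip higher so the cap sits mid-pad.

Emit:
move_arm --motion '[[[0,0,0,0,0,0],[0,0,0,0,0,0],[0,0,-0.008,0,0,0],[0,0,-0.018,0,0,0],[0,0,-0.018,0,0,0]]]' --gripper 0

```text
time_s: 15.85
tcp_pos: [0.4967, 0.0503, 0.1139]
tcp_rot: [0.752, 0.659, 0.001, 0.001]
contact_force: [0.5, 0.4, 0.6]
gripper_width: 0.0422
```

Emit:
move_arm --motion '[[[0,0,0,0,0,0],[0,0,0,0,0,0],[0,0,0,0,0,0],[0,0,0,0,0,0],[0,0,0,0,0,0]]]' --gripper -1

```text
time_s: 16.35
tcp_pos: [0.496, 0.0501, 0.1123]
tcp_rot: [0.752, 0.659, 0.0, 0.0]
contact_force: [0.8, 0.0, 1.0]
gripper_width: 0.0291
```

```bash
python3 - <<'E'
from h import *
grab('side','s11.png')
s=arm.state(); print(s['time_s'],s['tcp_pos'],s['gripper_width'],s['contact_force'],R.from_quat(s['tcp_rot']).as_matrix()[:,0])
im=cv2.imread('pics/s11.png')[150:270,220:370]; cv2.imwrite('pics/s11c.png',cv2.resize(im,None,fx=5,fy=5))
E
```

```text
16.4 [0.49596509 0.05014752 0.11230536] 0.029553928988476197 [1.58399929 0.39716673 0.80760128] [1.32356612e-01 9.91202140e-01 2.12986361e-04]
```

View pics/s11c.png

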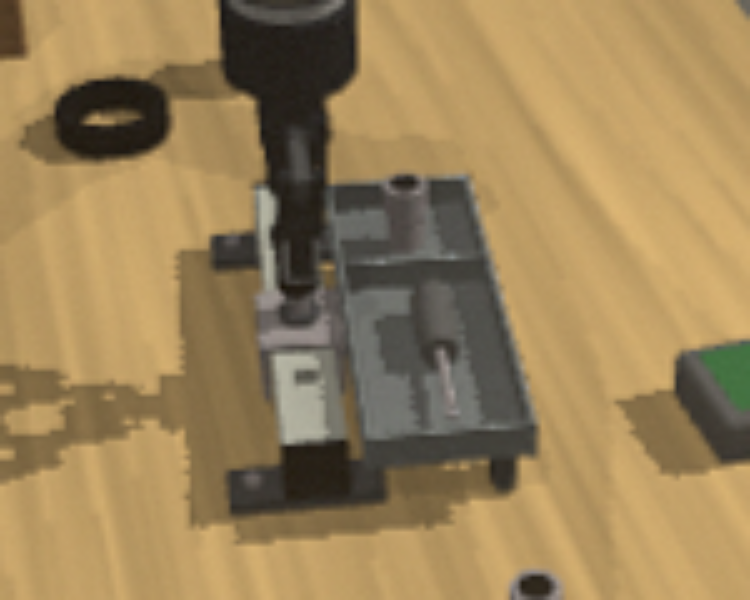

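The cap is gripped mid-pad. Pulling up.

Emit:
move_arm --motion '[[[0,0,-0.004,0,0,0],[0,0,-0.008,0,0,0],[0,0,-0.013,0,0,0],[0,0,-0.013,0,0,0],[0,0,-0.013,0,0,0]]]'

```text
time_s: 16.9
tcp_pos: [0.4958, 0.0501, 0.125]
tcp_rot: [0.752, 0.659, 0.0, 0.0]
contact_force: [5.1, -0.3, -9.3]
gripper_width: 0.0292
```

```bash
python3 - <<'E'
from h import *
f=grab('side','s12.png')
s=arm.state(); print(s['time_s'],s['tcp_pos'],s['gripper_width'],s['contact_force'],R.from_quat(s['tcp_rot']).as_matrix()[:,0])
im=cv2.imread('pics/s12.png')[150:270,220:370]; cv2.imwrite('pics/s12c.png',cv2.resize(im,None,fx=5,fy=5))
E
```

```text
16.95 [0.49580815 0.05015282 0.12494083] 0.02929539527587659 [ 4.44606704  0.77302894 -9.49126976] [1.32318324e-01 9.91207273e-01 5.73478561e-05]
```

View pics/s12c.png

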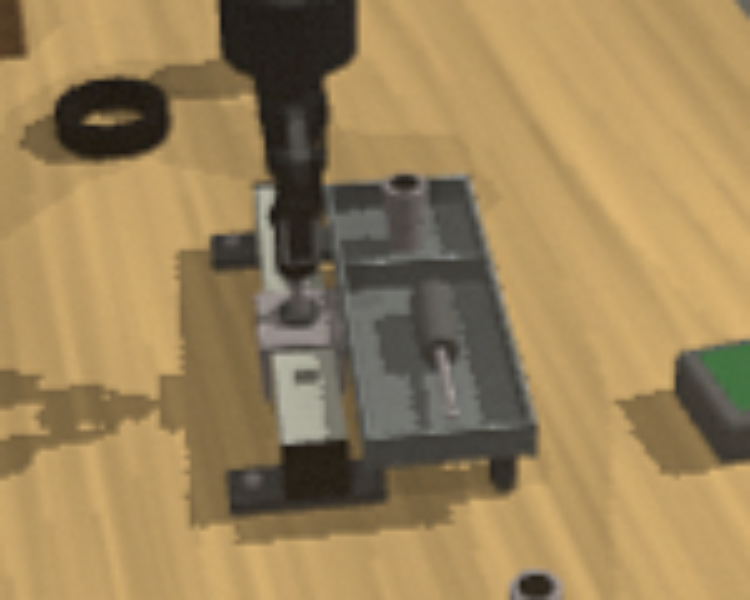

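The 9.5 N pull matches a plunger height of about 17 mm, so the pin is clear. Now I'll slide 50 mm along tool x, which is the rail's +y direction.

Emit:
move_arm --motion '[[[0.002,0,0,0,0,0],[0.006,0,0,0,0,0],[0.011,0,0,0,0,0],[0.017,0,0,0,0,0],[0.023,0,0,0,0,0],[0.029,0,0,0,0,0],[0.035,0,0,0,0,0],[0.04,0,0,0,0,0],[0.045,0,0,0,0,0],[0.048,0,0,0,0,0],[0.05,0,0,0,0,0],[0.05,0,0,0,0,0]]]'

```text
time_s: 18.15
tcp_pos: [0.5022, 0.0982, 0.1246]
tcp_rot: [0.753, 0.658, -0.001, 0.001]
contact_force: [5.5, -1.9, -8.8]
gripper_width: 0.0293
```

```bash
python3 - <<'E'
from h import *
f=grab('top','t13.png')
s=arm.state(); print(s['time_s'],s['tcp_pos'],s['gripper_width'],s['contact_force'])
d=s['tcp_pos']-[.4958,.05015,.125]; a=np.radians(82.44); print('along',d[0]*np.cos(a)+d[1]*np.sin(a),'lat',d[0]*np.sin(a)-d[1]*np.cos(a))
P=world(f);z=P[...,2]
m=(z>.061)&(z<.07)&(P[...,0]>.535)&(P[...,0]<.66)&(P[...,1]>-.12)&(P[...,1]<.26)
q=P[m][:,:2]; print(len(q),cv2.minAreaRect((q*1000).astype(np.float32)))
im=cv2.imread('pics/t13.png')[180:290,230:400]; cv2.imwrite('pics/t13c.png',cv2.resize(im,None,fx=4.5,fy=4.5))
f=grab('wrist','w13.png')
P=world(f);z=P[...,2]
m=(z>.061)&(z<.07)&(P[...,0]>.515)&(P[...,0]<.66)&(P[...,1]>-.12)&(P[...,1]<.26)
q=P[m][:,:2]; print(len(q),cv2.minAreaRect((q*1000).astype(np.float32)))
E
```

```text
18.2 [0.50220546 0.09823599 0.124618  ] 0.02913929574787975 [ 5.46982381 -3.07728044 -8.6039151 ]
along 0.04851074174379791 lat 2.3379854173960317e-05
180 ((574.123779296875, 89.39923095703125), (264.4436340332031, 96.64574432373047), 82.46031188964844)
3403 ((575.4517822265625, 89.52693939208984), (264.6142272949219, 97.74906921386719), 82.52706146240234)
```

View pics/t13c.png

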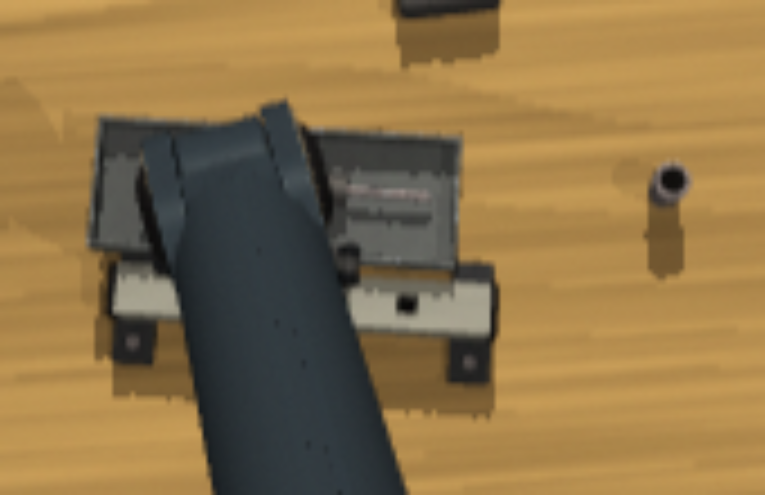

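View pics/w13.png

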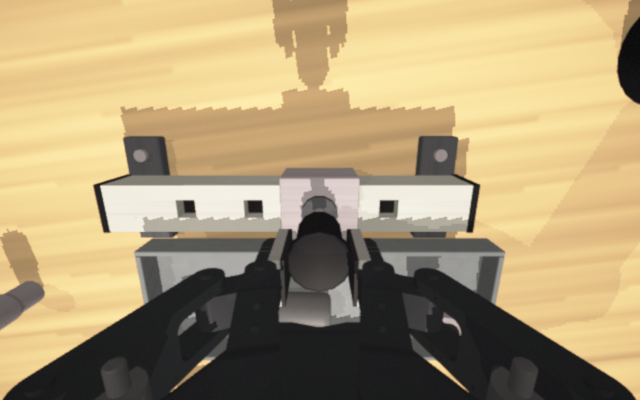

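The tray has moved 48.5–49.9 mm depending on the measure, and the pin has 2 mm of play. I'll nudge it another 1 mm and lower the pin into the hole.

Emit:
move_arm --motion '[[[0.0005,0,0,0,0,0],[0.001,0,0,0,0,0],[0.001,0,0.003,0,0,0],[0.001,0,0.006,0,0,0],[0.001,0,0.01,0,0,0],[0.001,0,0.013,0,0,0],[0.001,0,0.015,0,0,0],[0.001,0,0.017,0,0,0],[0.001,0,0.017,0,0,0]]]'

```text
time_s: 19.15
tcp_pos: [0.5027, 0.1008, 0.1086]
tcp_rot: [0.752, 0.659, 0.0, 0.0]
contact_force: [0.9, -2.3, 3.2]
gripper_width: 0.029
```

```bash
python3 - <<'E'
from h import *
s=arm.state(); print(s['time_s'],s['tcp_pos'],s['gripper_width'],s['contact_force'])
E
```

```text
19.15 [0.50271854 0.10078388 0.10862931] 0.029039139771438103 [ 0.91673344 -2.3035783   3.23656319]
```

The TCP is at 0.1086, below the 0.1195 it would read if the pin rested on the tube top, so the pin is in the hole. Pressing it home.

Emit:
move_arm --motion '[[[0,0,0.001,0,0,0],[0,0,0.002,0,0,0],[0,0,0.0025,0,0,0],[0,0,0.0025,0,0,0],[0,0,0.0025,0,0,0],[0,0,0.0025,0,0,0]]]'

```text
time_s: 19.75
tcp_pos: [0.503, 0.1013, 0.1078]
tcp_rot: [0.752, 0.659, 0.001, -0.0]
contact_force: [-2.5, -2.2, 17.9]
gripper_width: 0.0287
```

```bash
python3 - <<'E'
from h import *
s=arm.state(); print(s['time_s'],s['tcp_pos'],s['gripper_width'],s['contact_force'])
E
```

```text
19.75 [0.50296887 0.10133917 0.10784232] 0.028737132324560637 [-2.54898309 -2.15071706 17.85957858]
```

A hard stop at 0.1078 with 18 N, well over the 4 N spring, means the pin is home. I'll let it settle and check the scene.

Emit:
move_arm --motion '[[[0,0,0,0,0,0],[0,0,0,0,0,0],[0,0,0,0,0,0],[0,0,0,0,0,0],[0,0,0,0,0,0],[0,0,0,0,0,0],[0,0,0,0,0,0],[0,0,0,0,0,0]]]'

```text
time_s: 20.55
tcp_pos: [0.503, 0.1014, 0.1078]
tcp_rot: [0.752, 0.659, 0.001, -0.0]
contact_force: [-3.5, -3.0, 17.6]
gripper_width: 0.0291
```

```bash
python3 - <<'E'
from h import *
f=grab('side','s14.png');g=grab('wrist','w14.png')
s=arm.state(); print(s['time_s'],s['tcp_pos'],s['gripper_width'],s['contact_force'])
P=world(g);z=P[...,2]
m=(z>.100)&(z<.125)&(np.hypot(P[...,0]-.503,P[...,1]-.1)<.011)
q=P[m]; print('cap top',len(q),np.median(q[:,2]))
im=cv2.imread('pics/s14.png')[130:270,220:370]; cv2.imwrite('pics/s14c.png',cv2.resize(im,None,fx=4.2,fy=4.2))
a=np.load('last_top.npz')
m=(z>.061)&(z<.07)&(P[...,0]>.515)&(P[...,0]<.66)&(P[...,1]>-.12)&(P[...,1]<.26)
q=P[m][:,:2]; print(len(q),cv2.minAreaRect((q*1000).astype(np.float32)))
E
```

```text
20.65 [0.50295612 0.10134601 0.10784161] 0.02928264702960288 [-1.88256062 -2.38648515 17.47104   ]
cap top 1566 0.11198912513020268
3399 ((575.4085083007812, 92.40467071533203), (264.8760681152344, 96.9151611328125), 82.21590423583984)
```

View pics/s14c.png

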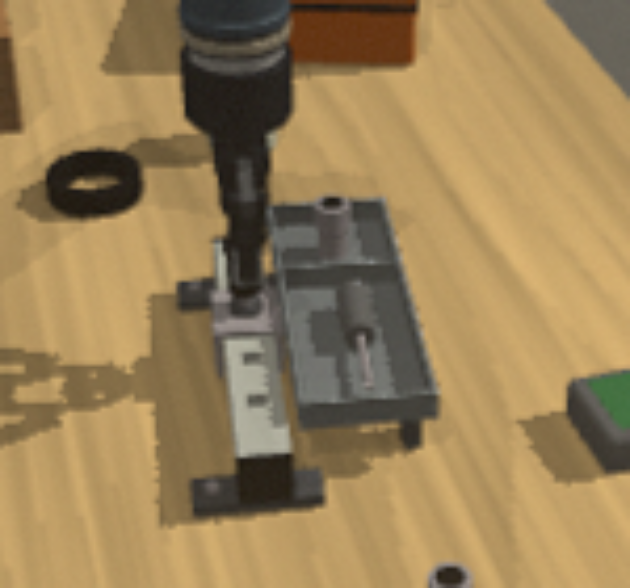

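View pics/w14.png

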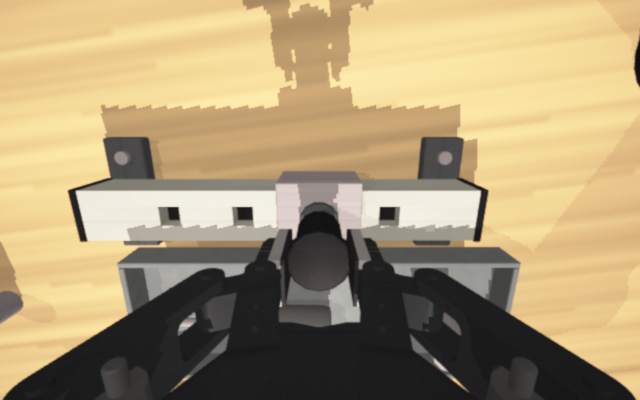

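The cap top reads 0.1120, exactly the fully-home height (0.092 + 0.020). One free hole is left on the left side and two on the right, so it's in the +50 mm hole. Driver and socket are in their bays, so I'm handing in.

```bash
python3 - <<'E'
from workcell import arm
print(arm.hand_in()); s=arm.state(); print(s['time_s'],s['tcp_pos'],s['contact_force'])
E
```

```text
the job is handed in; nothing more can be done
None
the job is handed in; nothing more can be done
```

The job is done and handed in at about 20.7 s of robot time, with the gripper still holding the knob and pressing it down.

- **Loading:** I laid the screwdriver flat in the long bay. Then I stood the socket in the square bay; it was the one farthest from the base, at 0.674 m. I gripped the knob a second time, higher up, because the first grip held the cap only by the tops of the pads.
- **Lock and slide:** I pulled the pin clear with about 9.5 N, slid the tray left one hole and pushed the pin into the +50 mm hole.

**Last checks:**
- **Pin home:** The cap top measured 0.1120 m, which is the fully-home height. The pin met a hard stop, and the push held steady at about 17.5 N.
- **Tray contents:** The side view showed the socket standing in its bay and the screwdriver flat in the tray.
- **Bystanders:** I never went near the meter, jar or tape. I did not measure their positions again at the end.
- **Slide distance:** The measurements disagreed slightly. They read 48.5–49.9 mm before the last nudge, and about 51–52 mm once the pin was in. That is still within the pin's 2 mm of play.

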